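# Change the block in the dry bath

### The arm

A 6-joint arm with a two-finger parallel gripper is mounted at the origin on the work surface. World frame = base frame: x ahead of the robot, y to its left, z up, the work surface at z = 0. Lengths are in mm, angles in degrees, forces in N, time in s.
With the tool pointing down it reaches from about 300 to 1000 mm from the base axis. Payload 5.1 kg.
Tool frame: the origin (TCP) lies at the very end of the fingers, on their centre line; the grasp point (between the pads) lies 19 mm behind it (env.grip_point_offset is the distance from the TCP to the grasp point, in mm); x points along the fingers, y is the direction in which the jaws open and shut, and the axes are right-handed (so a half turn about x gives the same grasp; the last joint's range is limited). The gripper opens to 95 mm and grips with 3 to 60 N. Pads are 20 mm wide; open, the fingers measure 119 mm over their backs; the gripper's body (75 mm by 180 mm) begins 59 mm behind the grasp point.
Start: joints at [62.475, 7.093, 94.555, -0, 78.352, -4.733], TCP at [251.823, 599.224, 214.656] pointing down, gripper open.
Joint ranges: [-149.61, 149.61], [-58.7, 133.49], [1.44, 155.28], [-77.14, 257.14], [18.33, 153.61], [-166.67, 166.67]. Speed limits (degrees/s): [147.25, 147.25, 180, 180, 180, 180].

### API

Orientations are given as a 3x3 rotation matrix whose columns are the frame's x, y, z axes.
In Python, from plant import env, fingers, observe, camera, workorder gives the robot as it stands. Calls block until the motion is done:
- env.move_pose(position, orientation): joint-space move of the TCP to a pose.
- env.move_l(position, rot=None, max_speed=150, f_stop=None): straight line of the TCP; rot=None keeps the orientation; max_speed is the mean speed in mm/s. With f_stop (N) it stops when the force on the tool has changed by that much, and returns True; else False.
- env.move_j(angles): joint-space move.
- fingers.move_gripper(opening, grip_force=None): finger opening in mm; grip_force is the grip in N (None keeps the last); returns when the fingers have stopped.
- env.wait(seconds).
- env.solve_ik(position, orientation): joint angles nearest the present ones, or None.
- observe(): the state.
- camera(name): name is "side" or "top"; returns a dict with "img" (384x512x3 uint8, red, green, blue), "vertical_fov" (degrees; the focal length in pixels is half the picture's height over the tangent of half this angle, whatever the lens; pixels are square), "cx", "cy" (the principal point, pixels), "R" (3x3) and "t" (3): a world point X has camera coordinates R X + t. Camera axes: x right, y down, z forward; pixel columns grow to the right and rows downward; lengths in mm; the calibration is good to about 2 mm. A picture is of the moment at which its call begins. There is no depth.
A pose or a line that the arm cannot do raises env.IKError and nothing moves.
- workorder.close_job(): hands the job in, once; it reports no verdict.
The state is a dict: "clock": time; "q": joint angles; "joint_velocities": joint speeds; "tau": joint torques, N m; "ee_pos": TCP position; "tool_rot": TCP orientation; "force": force on the tool from outside, world axes, zero at the start; "moment": the same for the moment, N m; "finger_gap": finger opening in mm.
Only numpy, scipy, OpenCV 4.12 (cv2) and the standard library are available. Lean on these libraries where they do the work, as an engineer would, in place of code of your own. Each camera call takes 0.05 s, during which the arm holds its last target. There are 200 camera calls.

### The job

Change the heating block in the dry bath. First clear the bottle and the jar from in front of the spare block, standing both on the steel side tray; take the many-holed block out of the bath's recess and set it upright in the middle of the grooved cooling plate, then seat the spare block with the four large holes flat and square in that recess. Only then put the bottle and the jar back, each on the very ring it came from; keep both upright throughout.

Things in the scene. Friction and masses are not known exactly. Their poses are not given: they have to be found in the camera images.
- bottle: Amber bottle with a white screw cap, 150 mm tall, loose, 0.22 kg: body 56 mm diameter up to 102 mm, then a shoulder to a 30 mm neck; cap 36 mm diameter from 120 to 150 mm above its foot. Origin: centre of its underside, z up. Starts on one of the two rings of the store.
- jar: Squat amber jar with a wide white lid, 105 mm tall, loose, 0.25 kg: body 58 mm diameter, lid 62 mm diameter from 84 to 105 mm above its foot. Origin: centre of its underside, z up. Starts on the other ring of the store.
- spare_block: Bare aluminium block, 60 x 44 x 50 mm (x, y, z), 0.3 kg, with four large dark holes (17 mm) in its top, loose. Origin: centre of its underside, x along the 60 mm side, z up. Starts at the back of the store, close behind the bottle and the jar.
- hot_block: Bare aluminium block of the same size, 60 x 44 x 50 mm (x, y, z), 0.3 kg, with fifteen small holes (7 mm) in its top, loose. Origin: centre of its underside, x along the 60 mm side, z up. Starts in the recess of the dry bath.
- store: White fixed base board 180 x 190 mm (x, y), upper face 8 mm above the bench, grey strip along its back (+x) edge to 22 mm and along both sides to 16 mm above the bench. Origin: centre of its underside; x points to its back. Two grey-outlined rings 72 mm across, centred at x = -45 mm, y = +42 and -42 mm, are the places of the bottle and the jar; the spare block stands about 40 mm behind the middle (x = +40 mm), its long side across the board.
- tray: Empty steel side tray, fixed, 210 x 120 mm outside (x, y), walls 4 mm thick and 14 mm high, inner floor about 4 mm above the bench. Origin: centre of its underside; x along its long side.
- cooler: Bare aluminium cooling plate with thin dark grooves drawn across its top, fixed, 120 x 110 mm (x, y), flat upper face 14 mm above the bench. Origin: centre of its underside.
- bath: White dry bath, fixed, 130 x 130 mm case, top 65 mm above the bench, with a lower grey control panel (45 mm long, 45 mm high, knob to 57 mm) on its +x side. Origin: on the bench under the centre of the recess. The recess is 76 x 60 mm (x, y), 8 mm deep; a block stands in it with its long side along x.
- well (a point): Centre of the recess floor of the dry bath, 57 mm above the bench; axes as the bath's.

How it is judged:
By the outcome, as a careful person would: the job done as asked, in the order asked, and still so for the second after the job is handed in, with the robot touching nothing.
It also fails if it takes over 138 s, if anything falls off the work surface, if the arm or the gripper's body presses on something with over 40 N, if the wrist force passes 120 N, or if a joint passes its speed limit or range.

## Working session

There is one attempt and no reset: what is moved stays moved. The work goes in short steps, each a Python script; the robot and the scene stay as the last script left them, time stands still between calls to the robot, and variables do not carry over. Pictures are saved under pics/ and viewed, about 12 in all and at most 16, crops included, and the job is handed in when it is done.

```bash
ls; mkdir -p pics
python3 - <<'E'
from plant import env,observe,camera
import cv2
for n in("top","side"):
    c=camera(n);cv2.imwrite(f"pics/{n}0.png",cv2.resize(c["img"][:,:,::-1],(800,600),interpolation=cv2.INTER_CUBIC))
    print(n,c["vertical_fov"],c["cx"],c["cy"],c["R"].round(3).tolist(),c["t"], {k for k in c})
print(observe()["clock"],env.grip_point_offset)
E
```

```text
pics
top 51.2768348879157 252.7309016140555 189.49121142561165 [[0.014, -1.0, -0.009], [-0.988, -0.013, -0.151], [0.151, 0.011, -0.989]] [  10.69551496  554.61791164 1160.55650281] {'R', 'cx', 't', 'img', 'cy', 'vertical_fov'}
side 51.321432911892245 255.21931008300658 198.0811007163173 [[0.79, -0.613, -0.014], [-0.441, -0.553, -0.707], [0.426, 0.565, -0.707]] [-430.44065027  294.4391748   936.97038092] {'R', 'cx', 't', 'img', 'cy', 'vertical_fov'}
0.1 18.8
```

View pics/top0.png

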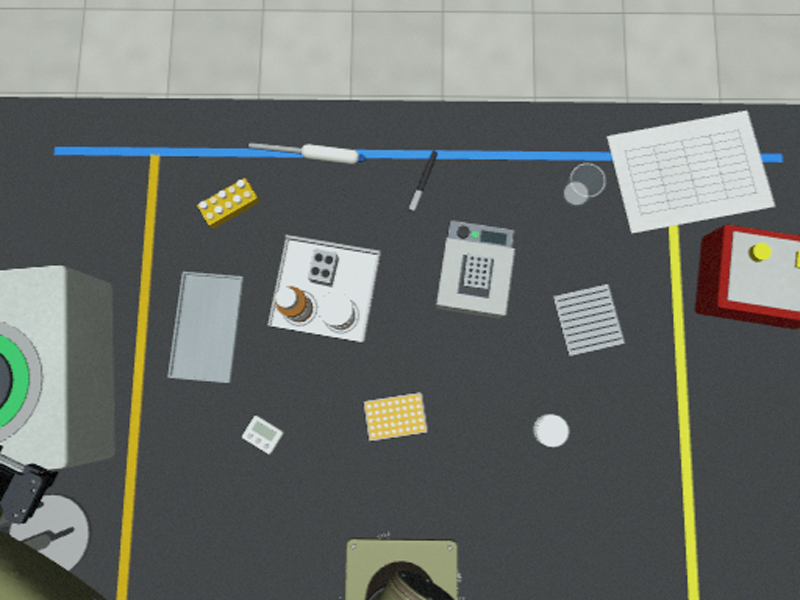

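View pics/side0.png

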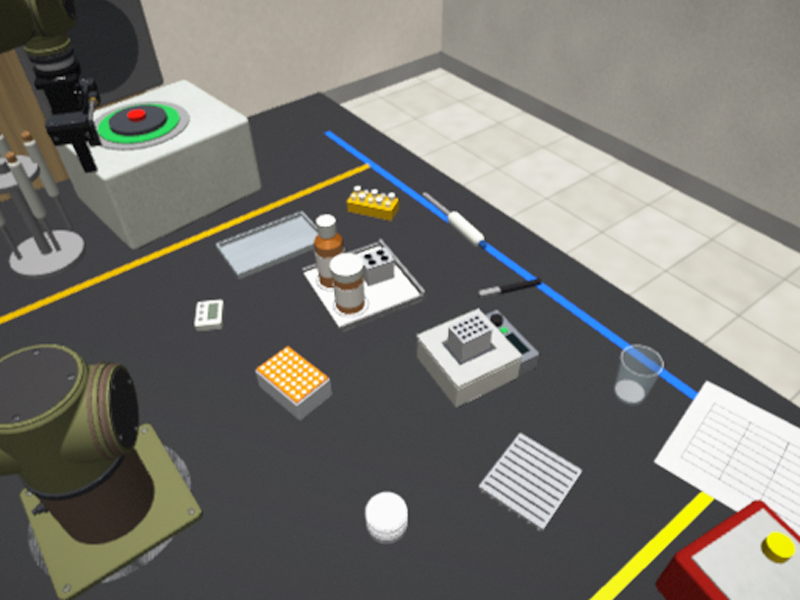

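```bash
cat > h.py <<'E'
import numpy as np, cv2
from plant import env, fingers, observe, camera, workorder
def K(c):
    f=c["img"].shape[0]/2/np.tan(np.radians(c["vertical_fov"]/2))
    return np.array([[f,0,c["cx"]],[0,f,c["cy"]],[0,0,1]])
def plane(c,px,z):
    "native pixels -> world xy on plane z"
    px=np.asarray(px,float).reshape(-1,2)
    d=(c["R"].T@np.linalg.inv(K(c))@np.c_[px,np.ones(len(px))].T).T
    o=-c["R"].T@c["t"]
    return (o+d*((z-o[2])/d[:,2])[:,None])[:,:2]
def proj(c,X):
    p=K(c)@(c["R"]@np.asarray(X,float).reshape(-1,3).T+c["t"][:,None]); return (p[:2]/p[2]).T
def two(ca,pa,cb,pb):
    P=lambda c:K(c)@np.c_[c["R"],c["t"]]
    X=cv2.triangulatePoints(P(ca),P(cb),np.array(pa,float).reshape(2,1),np.array(pb,float).reshape(2,1));return (X[:3]/X[3]).ravel()
def crop(c,x0,y0,x1,y1,s,name):
    im=cv2.resize(c["img"][y0:y1,x0:x1,::-1],None,fx=s,fy=s,interpolation=cv2.INTER_CUBIC); cv2.imwrite(f"pics/{name}.png",im)
def shot(): return camera("top"),camera("side")
E
python3 - <<'E'
from h import *
import pickle
t,s=shot(); pickle.dump((t,s),open("first.pkl","wb"))
a=cv2.resize(t["img"][135:250,105:410,::-1],None,fx=2.6,fy=2.6,interpolation=cv2.INTER_CUBIC)
cv2.imwrite("pics/t1.png",a)
crop(s,135,115,380,340,2.65,"s1")
# bright contours in top
g=cv2.cvtColor(t["img"],cv2.COLOR_RGB2HSV)
m=((g[...,2]>115)).astype(np.uint8)*255
cs,_=cv2.findContours(m,cv2.RETR_EXTERNAL,cv2.CHAIN_APPROX_NONE)
for k in cs:
    x,y,w,hh=cv2.boundingRect(k)
    if cv2.contourArea(k)>500 and 100<x<410 and y>130 and y<260:
        for z in (8,14,65):
            w_=plane(t,k,z).astype(np.float32); r=cv2.minAreaRect(w_); print((x,y,w,hh),z,np.round(r[0],1),np.round(r[1],1),round(r[2],1))
E
```

```text
(233, 251, 41, 31) 8 [326.6  15.3] [ 76.6 114.7] 9.4
(233, 251, 41, 31) 14 [326.8  15.2] [ 76.2 114.1] 9.4
(233, 251, 41, 31) 65 [328.8  14.8] [ 73.  109.4] 9.4
(354, 182, 46, 46) 8 [ 519.  -361.6] [121.5 112.8] 13.5
(354, 182, 46, 46) 14 [ 518.3 -359.8] [120.9 112.3] 13.5
(354, 182, 46, 46) 65 [ 512.2 -344.4] [115.8 107.6] 13.5
(107, 174, 49, 71) 8 [495.6 392.1] [122.6 211.7] 85.9
(107, 174, 49, 71) 14 [495.  390.2] [122.  210.7] 85.9
(107, 174, 49, 71) 65 [489.9 374.1] [116.9 201.9] 85.9
(171, 150, 72, 69) 8 [575.7 159.6] [194.2 186.9] 80.8
(171, 150, 72, 69) 14 [574.7 158.8] [193.2 186. ] 80.8
(171, 150, 72, 69) 65 [566.2 152.4] [185.1 178.2] 80.8
(279, 141, 51, 61) 8 [ 620.8 -143.2] [139.7 175. ] 81.6
(279, 141, 51, 61) 14 [ 619.6 -142.5] [139.  174.1] 81.6
(279, 141, 51, 61) 65 [ 609.2 -136.3] [133.2 166.8] 81.6
```

View pics/t1.png

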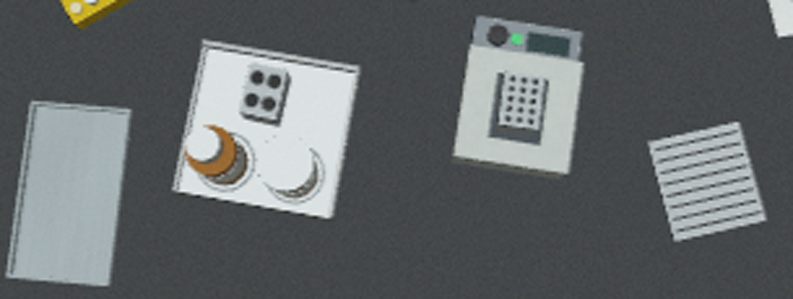

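View pics/s1.png

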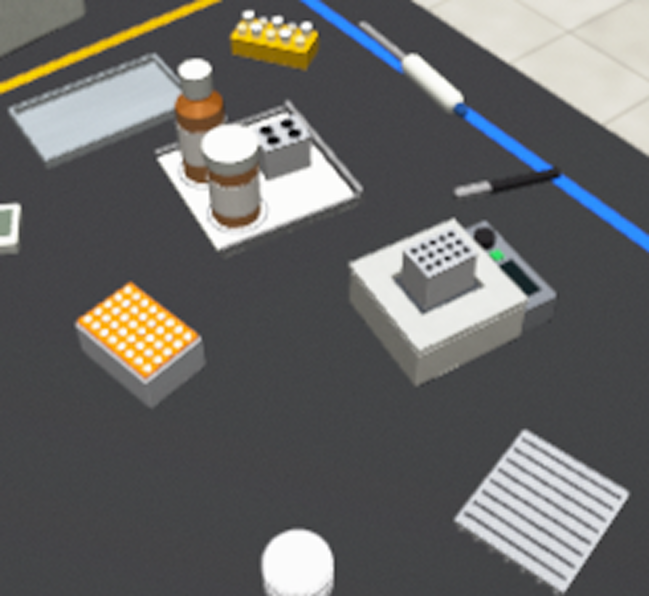

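```bash
cat > m.py <<'E'
from h import *
import pickle
t,s=pickle.load(open("first.pkl","rb"))
def holes(c,roi,z,k,n,thr):
    "centroids of dark spots in a roi, 4x upsampled, on plane z"
    x0,y0,x1,y1=roi
    g=cv2.cvtColor(c["img"],cv2.COLOR_RGB2GRAY)[y0:y1,x0:x1]
    g=cv2.resize(g,None,fx=6,fy=6,interpolation=cv2.INTER_CUBIC)
    b=cv2.morphologyEx(g,cv2.MORPH_BLACKHAT,cv2.getStructuringElement(cv2.MORPH_ELLIPSE,(k,k)))
    N,_,st,ce=cv2.connectedComponentsWithStats((b>thr).astype(np.uint8))
    H,W=g.shape
    i=[j for j in range(1,N) if st[j,4]>40 and st[j,0]>0 and st[j,1]>0 and st[j,0]+st[j,2]<W and st[j,1]+st[j,3]<H]
    i=sorted(i,key=lambda j:-st[j,4])[:n]
    px=(ce[i]+.5)/6-.5+[x0,y0]
    P=plane(c,px,z); r=cv2.minAreaRect(P.astype(np.float32))
    print(len(i),st[i,4].tolist(),"mean",P.mean(0).round(1),"rect",np.round(r[0],1),np.round(r[1],1),round(r[2],1)); return P
if __name__=="__main__":
    print("spare top"); holes(t,(196,158,218,182),58,41,4,60)
    print("spare side");holes(s,(232,157,253,173),58,31,4,60)
    print("hot top");   holes(t,(297,160,317,186),107,19,15,20)
    print("hot side");  holes(s,(286,200,317,221),107,19,15,20)
    hs=cv2.cvtColor(s["img"],cv2.COLOR_RGB2HSV); ht=cv2.cvtColor(t["img"],cv2.COLOR_RGB2HSV)
    # amber in both
    for c,h_,nm in((s,hs,"side"),(t,ht,"top")):
        m=((h_[...,0]<20)&(h_[...,1]>90)&(h_[...,2]>40)).astype(np.uint8)
        N,_,st,ce=cv2.connectedComponentsWithStats(m)
        for j in range(1,N):
            if st[j,4]>15 and 150<ce[j,0]<260 and 120<ce[j,1]<220: print(nm,st[j],ce[j].round(1))
    # cap in side: white blob above y=150
    w=np.zeros(hs.shape[:2],np.uint8); w[133:156,198:220]=((hs[...,2]>130)&(hs[...,1]<50))[133:156,198:220]
    N,_,st,ce=cv2.connectedComponentsWithStats(w)
    for j in range(1,N): print("cap side",st[j],ce[j].round(1))
    # bath case, bright white in top view
    for nm,roi in(("bath",(270,150,335,206)),):
        x0,y0,x1,y1=roi; m=np.zeros(ht.shape[:2],np.uint8); m[y0:y1,x0:x1]=(ht[...,2]>175)[y0:y1,x0:x1]
        cs,_=cv2.findContours(m,cv2.RETR_EXTERNAL,cv2.CHAIN_APPROX_NONE); k=max(cs,key=cv2.contourArea)
        r=cv2.minAreaRect(plane(t,k,65).astype(np.float32)); print(nm,np.round(r[0],1),np.round(r[1],1),round(r[2],1))
E
python3 m.py
```

```text
spare top
4 [833, 819, 810, 794] mean [610.8 159.8] rect [610.8 159.7] [20. 27.] 77.8
spare side
2 [1079, 1072] mean [611.8 161.1] rect [611.8 161.1] [27.2  0. ] 167.4
hot top
15 [239, 228, 227, 225, 224, 222, 221, 219, 218, 216, 214, 214, 213, 211, 211] mean [ 594.1 -131.7] rect [ 594.  -131.8] [25.4 44.8] 83.2
hot side
13 [540, 508, 503, 497, 276, 259, 259, 242, 238, 235, 224, 212, 103] mean [ 593.1 -129. ] rect [ 588.7 -136.1] [38.  55.8] 82.4
side [201 149  19  16 216] [210.1 157.1]
side [204 176  28   9 109] [217.  181.1]
side [215 193  18   8  56] [223.9 197.4]
top [177 183  20  20 148] [188.6 194.9]
cap side [202 137  13   9  87] [208.  140.7]
cap side [198 140   6  16  54] [199.5 148.4]
bath [ 592.3 -133.1] [128.9 130.1] 81.7
```

Run:
```python
from m import *
print("bottle cap",plane(s,(208,140.7),158)); print("jar foot",plane(s,(224,194),8),"lid",plane(s,(222.2,168.6),113))
# top view cap: crop centre (206,146); jar lid (287,167)
print("cap top",plane(t,(105+206/2.6,135+146/2.6),158))
a=np.radians(-9.2); R=np.array([[np.cos(a),-np.sin(a)],[np.sin(a),np.cos(a)]])
# store from spare edge lines: top-view contour, each side on its own height
ht=cv2.cvtColor(t["img"],cv2.COLOR_RGB2HSV)
m=(ht[...,2]>115).astype(np.uint8); cs,_=cv2.findContours(m,cv2.RETR_EXTERNAL,cv2.CHAIN_APPROX_NONE)
k=[k for k in cs if cv2.boundingRect(k)[:2]==(171,150)][0]
e={}
for z in(0,8,16,22):
    q=plane(t,k,z)@R; e[z]=[np.percentile(q[:,0],2),np.percentile(q[:,0],98),np.percentile(q[:,1],2),np.percentile(q[:,1],98)]; print(z,np.round(e[z],1),q.min(0).round(1),q.max(0).round(1))
c=np.array([(plane(t,k,0)@R)[:,0].min()/2+(plane(t,k,22)@R)[:,0].max()/2,(plane(t,k,0)@R)[:,1].min()/2+(plane(t,k,16)@R)[:,1].max()/2])
print("store",R@c,"rings",R@(c+[-45,42]),R@(c+[-45,-42]),"block",R@(c+[40,0]))
```

```text
bottle cap [[534.13839239 208.47405132]]
jar foot [[522.91399403 127.95759692]] lid [[522.95839434 124.43837161]]
cap top [[529.77117803 202.96744882]]
0 [450.  637.7 154.1 348.2] [449.8 153. ] [638.  348.5]
8 [449.5 635.9 153.6 346.4] [449.3 152.5] [636.2 346.6]
16 [448.9 634.2 153.  344.5] [448.7 151.9] [634.5 344.8]
22 [448.5 632.9 152.6 343.2] [448.3 151.5] [633.1 343.4]
store [574.30721063 159.14515302] rings [536.60108858 207.79952959] [523.17106882 124.88008333] block [613.79266123 152.74990551]
```

```bash
cat >> h.py <<'E'
G=float(env.grip_point_offset)
def rot(jaw):
    c,s=np.cos(np.radians(jaw)),np.sin(np.radians(jaw))
    return np.array([[0,c,s],[0,s,-c],[-1,0,0]])
def go(x,y,zg,jaw,v=200,**k):   # zg: height of grasp point
    return env.move_l([x,y,zg-G],rot(jaw),max_speed=v,**k)
def st(msg):
    o=observe(); print(msg,"t",round(o["clock"],1),"gap",round(o["finger_gap"],1),"F",np.round(o["force"],1),"p",np.round(o["ee_pos"],1))
def pick(x,y,zg,jaw,opening,force,lift):
    go(x,y,zg,jaw,150); fingers.move_gripper(opening-15,force); st("grip")
    go(x,y,zg+lift,jaw,150); st("lift")
def place(x,y,zg,jaw,opening,up,over=4):
    go(x,y,zg+15,jaw,150); go(x,y,zg+3,jaw,60); env.wait(.3)
    print("touch",go(x,y,zg-over,jaw,20,f_stop=3)); st("down")
    fingers.move_gripper(opening); go(x,y,zg+up,jaw,150); st("off")
E
python3 - <<'E'
from h import *
o=observe(); print(o["tool_rot"].round(2).tolist())
for j in(81,-99):
    print(j,[None if q is None else np.round(q,0).tolist() for q in (env.solve_ik([534,207,230],rot(j)),env.solve_ik([545,387,230],rot(j)),env.solve_ik([518,-360,230],rot(j+22)))])
E
```

```text
[[-0.0, 0.39, 0.92], [-0.0, 0.92, -0.39], [-1.0, -0.0, -0.0]]
81 [[16.0, -3.0, 104.0, -0.0, 80.0, -65.0], [31.0, 9.0, 91.0, -0.0, 80.0, -50.0], [-40.0, 4.0, 96.0, -0.0, 80.0, -143.0]]
-99 [[16.0, -3.0, 104.0, -0.0, 80.0, 115.0], [31.0, 9.0, 91.0, -0.0, 80.0, 130.0], [-40.0, 4.0, 96.0, 0.0, 80.0, 37.0]]
```

Run:
```python
from h import *
env.move_pose([534,207.3,200],rot(81)); fingers.move_gripper(70)
pick(534,207.3,8+136,81,36,25,60)
go(545.5,386,4+136+60,81)
place(545.5,386,4+136,81,70,70)
fingers.move_gripper(92)
go(523,125,200,81,250)
pick(523,125,8+95,81,62,25,70)
c=camera("side"); crop(c,100,90,330,270,2.8,"s2")
```

```text
grip t 3.9 gap 36.0 F [ 0.1 -0.7  1.2] p [534.2 207.4 125.5]
lift t 4.5 gap 35.5 F [ 0.4 -0.6 -2.7] p [533.5 207.2 184.4]
touch True
down t 6.9 gap 35.6 F [ 0.8 -0.1  3.9] p [545.9 386.4 121.3]
off t 8.3 gap 70.1 F [ 0.4 -0.7 -0.5] p [545.2 385.8 190.7]
grip t 11.5 gap 61.5 F [-0.4 -0.6  1.3] p [523.2 125.   84.6]
lift t 12.1 gap 61.5 F [-0.5 -0.1 -2.2] p [522.3 124.9 153.1]
```

View pics/s2.png

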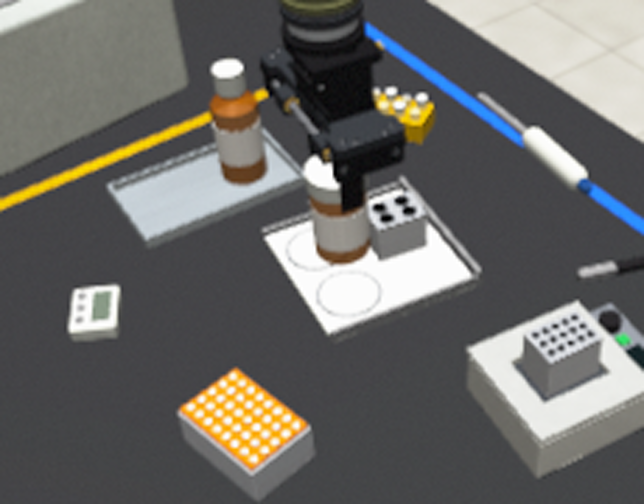

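The picture shows the bottle upright in the tray (crop 240,130), and the jar held upright (340,210), with both rings now visible. I'll put the jar down and move the hot block.

Run:
```python
from h import *
import pickle
z=4+95
go(445,393,z+70,81); place(445,393,z,81,92,90)
fingers.move_gripper(75)
env.move_pose([594,-131.5,180],rot(83.2))
pick(594,-131.5,90,83.2,44,35,70)
go(518.3,-359.8,160,103.5)
place(518.3,-359.8,14+33,103.5,75,110)
go(480,-260,230,90,250)
t,s=shot(); pickle.dump((t,s),open("second.pkl","wb"))
a=cv2.resize(t["img"][135:250,105:410,::-1],None,fx=2.6,fy=2.6,interpolation=cv2.INTER_CUBIC)
b=cv2.resize(s["img"][115:340,105:380,::-1],None,fx=1.3,fy=1.3,interpolation=cv2.INTER_CUBIC)
cv2.imwrite("pics/t3.png",np.vstack([a,np.pad(b,((0,0),(0,a.shape[1]-b.shape[1]),(0,0)))]))
```

```text
touch True
down t 15.2 gap 61.5 F [-0.3  0.1  2.8] p [445.4 393.4  80.3]
off t 16.6 gap 91.8 F [ 0.2 -0.1  0. ] p [444.5 392.6 169.2]
grip t 20.6 gap 43.9 F [-0.3 -0.4  2.5] p [ 594.1 -131.6   71.5]
lift t 21.3 gap 43.7 F [-0.7  0.9 -3.4] p [ 593.3 -131.2  140.1]
touch True
down t 24.3 gap 43.7 F [0.2 0.  4.6] p [ 518.8 -360.3   28.4]
off t 26.0 gap 75.3 F [-0.6  0.1 -0.8] p [ 517.7 -359.3  136.9]
```

View pics/t3.png

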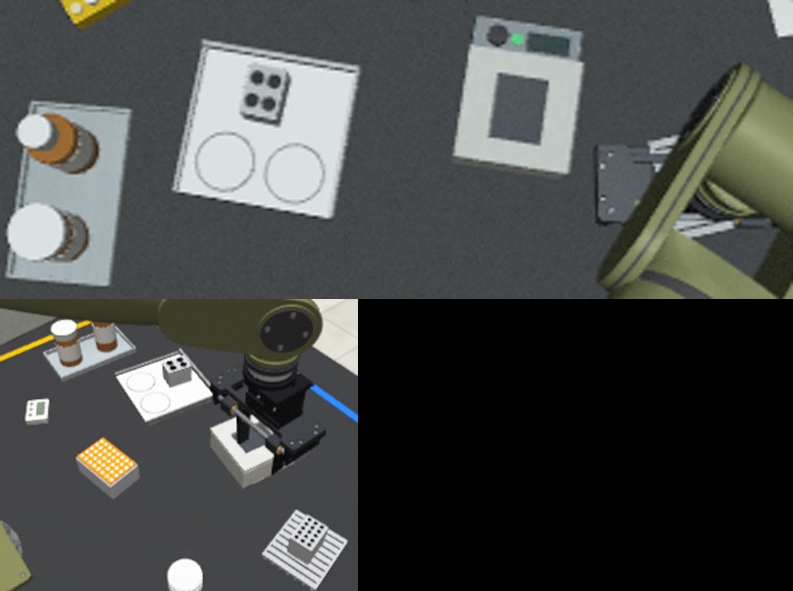

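Bottle and jar stand in the tray, the hot block on the cooler, both rings and the recess are free. I'll measure them.

Run:
```python
from m import *
t,s=pickle.load(open("second.pkl","rb"))
g=cv2.cvtColor(t["img"],cv2.COLOR_RGB2GRAY)
def up(x0,y0,x1,y1):return cv2.resize(g[y0:y1,x0:x1],None,fx=6,fy=6,interpolation=cv2.INTER_CUBIC)
def back(k,x0,y0): return (k.reshape(-1,2)+.5)/6-.5+[x0,y0]
a=up(287,157,321,196); m=(a<140).astype(np.uint8)
cs,_=cv2.findContours(m,cv2.RETR_EXTERNAL,cv2.CHAIN_APPROX_NONE); k=max(cs,key=cv2.contourArea)
for z in(57,65):
    r=cv2.minAreaRect(plane(t,back(k,287,157),z).astype(np.float32)); print("recess",z,np.round(r[0],1),np.round(r[1],1),round(r[2],1))
b=up(175,180,235,216)
bh=cv2.morphologyEx(b,cv2.MORPH_BLACKHAT,np.ones((15,15),np.uint8))
cs,_=cv2.findContours((bh>18).astype(np.uint8),cv2.RETR_EXTERNAL,cv2.CHAIN_APPROX_NONE)
for k in cs:
    if cv2.contourArea(k)>5000:
        p=plane(t,back(k,175,180),8).astype(np.float32); e=cv2.fitEllipse(p); print("ring",np.round(e[0],1),np.round(e[1],1))
print("spare"); holes(t,(196,158,218,182),58,41,4,60)
# hot block on cooler (side view)
print("hot side"); 
x=[int(v) for v in proj(s,[518.3,-359.8,64])[0]]; print(x)
holes(s,(x[0]-17,x[1]-15,x[0]+17,x[1]+15),64,19,15,20)
print("proj cooler centre",x)
```

```text
recess 57 [ 593.8 -134.3] [60.5 76.7] 81.6
recess 65 [ 592.3 -133.4] [60.1 76.1] 81.6
ring [521.4 125.5] [73.  73.3]
ring [534.7 208.5] [73.1 73.5]
spare
4 [838, 828, 819, 794] mean [610.8 159.8] rect [610.8 159.8] [19.9 27. ] 77.8
hot side
[342, 294]
15 [600, 593, 584, 289, 274, 264, 263, 258, 258, 256, 254, 249, 249, 247, 243] mean [ 516.5 -354.5] rect [ 517.8 -349.8] [44.9 42.6] 14.1
proj cooler centre [342, 294]
```

Run:
```python
from h import *
import pickle
env.move_pose([610.8,159.8,170],rot(77.8))
pick(610.8,159.8,41,77.8,44,35,120)
go(592.3,-133.4,161,81.6)
place(592.3,-133.4,90,81.6,75,110)
go(500,0,280,81,250)
t,s=shot(); pickle.dump((t,s),open("third.pkl","wb"))
from m import holes
print("spare in well"); holes(t,(294,158,320,192),107,41,4,60)
x=[int(v) for v in proj(t,[518.3,-359.8,64])[0]]
print("hot on cooler"); holes(t,(x[0]-11,x[1]-14,x[0]+11,x[1]+14),64,19,15,20)
a=cv2.resize(t["img"][135:250,270:410,::-1],None,fx=5,fy=5,interpolation=cv2.INTER_CUBIC)
cv2.imwrite("pics/t4.png",a); crop(s,240,170,400,330,3.7,"s4")
```

```text
grip t 30.1 gap 44.1 F [-0.1 -0.2  1.5] p [610.9 159.8  22.4]
lift t 31.1 gap 43.9 F [-1.  -0.  -4.2] p [609.8 159.6 140.5]
touch True
down t 34.1 gap 43.7 F [1.  0.4 3.8] p [ 592.9 -133.6   71.3]
off t 35.7 gap 75.2 F [-0.6  0.8 -1.1] p [ 591.6 -133.2  179.9]
spare in well
4 [898, 893, 886, 859] mean [ 593.  -133.5] rect [ 593.1 -133.5] [20.2 27. ] 81.8
hot on cooler
15 [1254, 279, 268, 268, 254, 247, 247, 244, 241, 240, 239, 236, 229, 228, 224] mean [ 523.8 -360.2] rect [ 523.2 -359.9] [38.9 51.6] 83.8
```

View pics/t4.png

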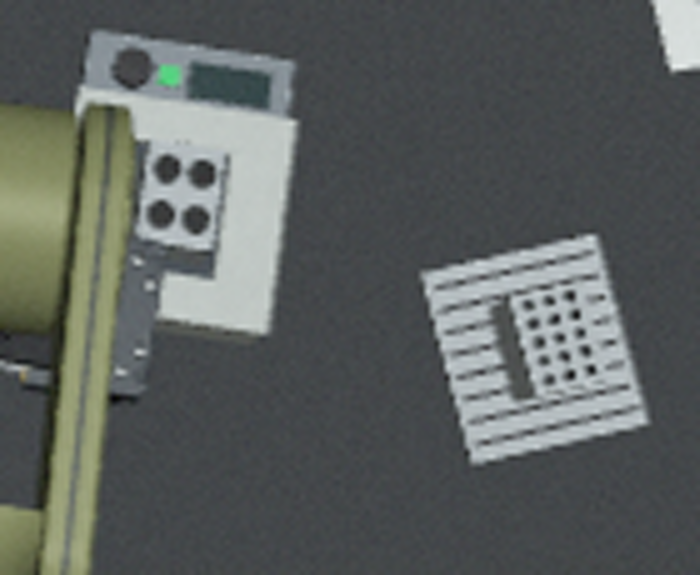

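View pics/s4.png

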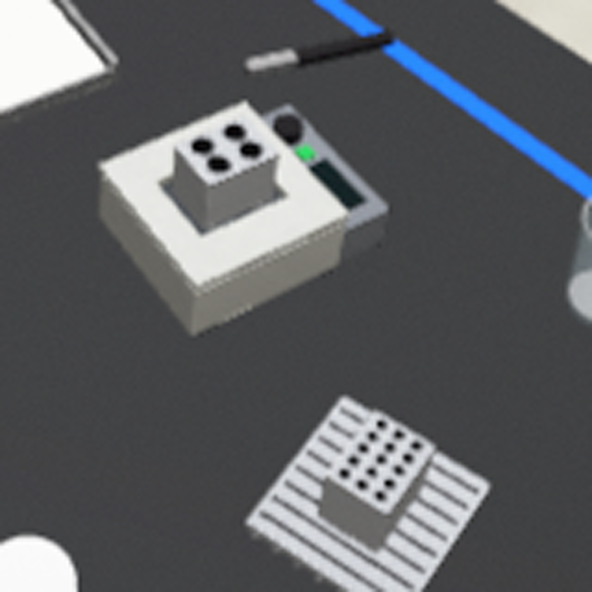

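Spare block seated within 1 mm and 0.2° of the recess; hot block upright mid-plate. Now the jar and bottle go back.

Run:
```python
from h import *
import pickle
t,s=pickle.load(open("third.pkl","rb")); print("hot centre hole",plane(t,(382,202.4),64))
fingers.move_gripper(92); env.move_pose([445,393,200],rot(81))
pick(445,393,99,81,62,25,75)
go(521.6,125.3,8+95+70,81); place(521.6,125.3,8+95,81,90,100)
fingers.move_gripper(70); go(545.5,386,220,81,250)
pick(545.5,386,140,81,36,25,65)
go(534.5,208.2,8+136+60,81); place(534.5,208.2,8+136,81,66,80)
env.move_pose([300,450,300],rot(81))
t,s=shot(); pickle.dump((t,s),open("fourth.pkl","wb"))
a=cv2.resize(t["img"][135:250,105:410,::-1],None,fx=2.6,fy=2.6,interpolation=cv2.INTER_CUBIC); cv2.imwrite("pics/t5.png",a)
crop(s,135,115,380,340,2.65,"s5")
```

```text
hot centre hole [[ 517.77265819 -361.03120616]]
grip t 40.3 gap 61.6 F [0.1 0.8 1.2] p [445.1 393.2  80.5]
lift t 41.0 gap 61.5 F [ 0.6 -0.7 -2.8] p [444.4 392.5 154.1]
touch True
down t 44.0 gap 61.6 F [1.2 0.6 2.7] p [522.2 125.7  84.3]
off t 45.5 gap 90.0 F [ 1.   1.5 -0.1] p [520.9 125.2 183.1]
grip t 48.6 gap 35.6 F [0.4 0.9 1. ] p [545.6 386.2 121.4]
lift t 49.2 gap 35.5 F [ 0.3  0.1 -3. ] p [545.1 385.7 185.4]
touch True
down t 51.6 gap 35.4 F [0.4 1.4 3. ] p [534.9 208.5 125.2]
off t 53.0 gap 66.0 F [ 0.6 -0.5 -0.2] p [534.  208.  204.3]
```

View pics/t5.png

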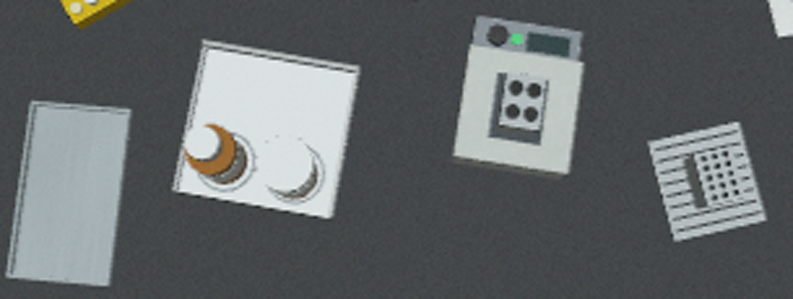

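View pics/s5.png

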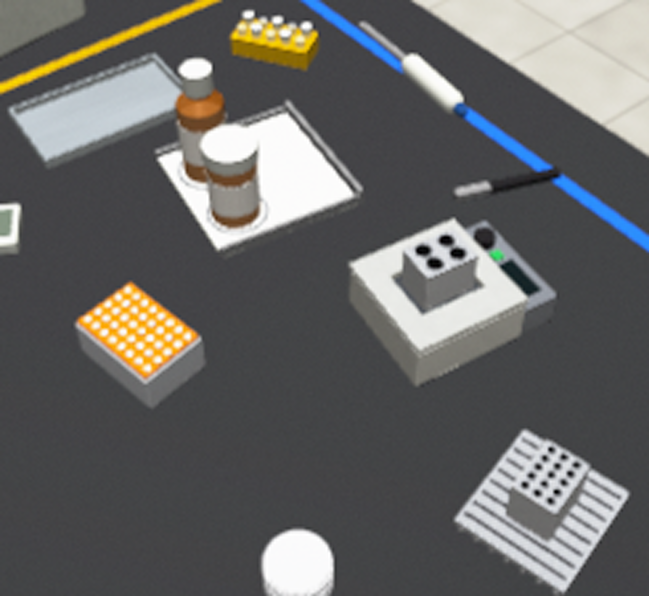

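The bottle (top crop 215,155) and the jar (293,168) stand upright on their own rings. The spare block is in the recess (522,103) and the hot block is mid-plate (722,175). The tray is empty and the arm is clear, so I'm handing the job in.

Run:
```python
from h import *
from m import holes
t,s=shot(); holes(t,(294,158,318,186),107,41,4,60)
workorder.close_job(); print(observe()["clock"])
```

```text
4 [1809, 894, 893, 891] mean [ 597.9 -129.9] rect [ 594.3 -125.2] [36.9 27. ] 81.6
the job is handed in; nothing more can be done
the job is handed in; nothing more can be done
```

The heating block is changed, in the order asked, and the job is handed in at about 55 s on the robot's clock.

- **Order:** I stood the bottle and the jar in the tray, then moved the many-holed block to the cooling plate. Next I seated the spare block in the recess, and only then put the jar and the bottle back.
- **Spare block:** right after placing, it measured at (593.0, -133.5), yaw 81.8°. The recess is at (592.3, -133.4), yaw 81.6°.
- **Many-holed block:** upright, about 1.5 mm from the middle of the plate. I got this by reading its centre hole off the picture by eye.
- **Bottle and jar:** both were put down within 0.5 mm of their measured ring centres. The final pictures show both upright on their own rings, with the tray empty and the arm clear.

Some checks disagreed:
- **Spare block, last check:** the hole detector gave (597.9, -129.9). One of its four spots was twice the size of the others, most likely the dark recess strip rather than a hole. The final pictures look the same as the earlier good reading.
- **Many-holed block:** both automatic hole checks on the plate were spoiled by grooves or shadow, so I discarded them.
- **Bottle, start position:** the two views differed by about 6 mm on the cap. I used the side view, which matched the ring.

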